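Pop open the walnut jewellery box and steady its lid

TASK

On the bedroom desk, open the dark walnut jewellery box by pressing the brass button on its front ledge so that its sprung lid pops up. The lid keeps nodding: steady it with the fingertips from above until it is still, then let go of it slowly, so that it stands open and still. Leave the white box shut.

Things in the scene. Friction and masses are not known exactly. Their poses are not given: they have to be found in the camera images.
- walnut_button_top (a point): Centre of the top of the round brass button (28 mm across, 86 mm above the desk) on the front ledge of the dark walnut jewellery box (fixed, 165 x 170 mm, 62 mm high plus lid). Axes: x from the button to the hinge, y left along the hinge, z up. The button goes 6 mm straight down against about 4 N; after about 4 mm the lid is free. All else on the shut box lies lower than the pressed button.
- walnut_lid: Lid of the walnut box, 115 mm deep, 170 wide, 10 thick. Origin: middle of its hinge line, 62 mm above the desk, 143 behind the button; shut, x points from button to hinge, z up; top face at z = 10. Freed, it springs up to 66 degrees and nods for seconds about 40. A tip laid on it 50 mm before the hinge, lowered to 102 mm above the desk, stills it with under 2 N; let go slowly.
- white_lid: Lid of the other box, painted white, of the same shape and with the same kind of brass button; origin and axes as on the walnut lid, z upright when shut. It must stay shut.

How it is judged:
By the outcome, as a careful person would: the job done as asked, in the order asked, and still so for the second after the job is handed in, with the robot touching nothing.
It also fails if it takes over 43 s, if anything falls off the work surface, if the arm or the gripper's body presses on something with over 40 N, if the wrist force passes 120 N, or if a joint passes its speed limit or range.

ROBOT

A 6-joint arm with a two-finger parallel gripper is mounted at the origin on the work surface. World frame = base frame: x ahead of the robot, y to its left, z up, the work surface at z = 0. Lengths are in m, angles in rad, forces in N, time in s.
With the tool pointing down it reaches from about 0.375 to 0.9 m from the base axis. Payload 3.1 kg.
Tool frame: the origin (TCP) lies midway between the tips of the shut fingers; the grasp point (between the pads) lies robot.grip_depth behind it (robot.grip_depth is the distance from the TCP to the grasp point, in m); z points along the fingers, y is the line along which they close (so a half turn about z gives the same grasp; the last joint's range is limited). The gripper opens to 87 mm and grips with 3 to 60 N. Pads are 19 mm wide; open, the fingers measure 117 mm over their backs; the gripper's body (75 mm by 190 mm) begins 51 mm behind the grasp point.
Start: joints at [0.945, 0.527, 1.433, -0, 1.181, -0.178], TCP at [0.271, 0.563, 0.223] pointing down, gripper open.
Joint ranges: [-3.08, 3.08], [-0.75, 2.2], [0.22, 2.44], [-1.43, 4.57], [0, 2.65], [-2.85, 2.85]. Speed limits (rad/s): [2.79, 2.79, 3.14, 3.14, 3.14, 3.14].

INTERFACE

Orientations are given as a unit quaternion [x, y, z, w].
In Python, from rig import robot gives the robot as it stands.
- The arm moves only by the tool jog_arm, called as name(argument=value, ...) on one line, values as JSON. Schema: {"type":"object","properties":{"deltas":{"type":"array","items":{"type":"array","items":{"type":"number"},"minItems":4,"maxItems":4},"minItems":1,"maxItems":20},"jaw":{"type":"number"},"clamp_n":{"type":"number"},"only":{"type":"string"},"quiet":{"type":"boolean"},"lines":{"type":"string"}},"required":["deltas"],"additionalProperties":false}. deltas is a list of rows, 1 to 20 of them, each of 4 numbers: dx, dy, dz in m, then a turn about the tool's z in rad; each row shifts and turns the commanded pose from where the row before left it, along the tool's axes as they then stand; what a row does not reach is not made up. A row lasts 1/12 s, in which the tool goes at most 0.0417 m and 0.125 rad, less where a joint would pass 70% of its speed; a pose out of reach is approached as far as the arm can. jaw is the finger opening in m, set as the call begins (left out keeps the last). The fingers move at their own pace and stop on an object; clamp_n is the grip in N (left out, the last holds). Time passes only in rows, so rows that do not move let the fingers close. The tool returns the time, the measured TCP pose, the force, the opening and the grip force at its end. only (a regular expression) keeps the lines of the reply that match it, lines (a string "A,B") keeps lines A to B, and quiet returns only ok. Input that does not fit is refused with a message, and nothing moves.
- robot.get_obs(): the state, without advancing time (a new reading comes with each control period).
- robot.camera(name): name is "scene" or "top" or "wrist"; returns a dict with "img" (400x640x3 uint8, red, green, blue), "fx", "fy", "cx", "cy" (pixels), "xyz" and "attitude" of the camera in the world. Camera axes: x right, y down, z forward; pixel columns grow to the right and rows downward; lengths in m; the calibration is good to about 2 mm. A picture is of the moment at which its call begins. There is no depth.
- robot.hand_in(): hands the job in; it is judged then, once.
The state is a dict: "time": time; "q": joint angles; "joint_velocities": joint speeds; "joint_torque": joint torques, N m; "position": TCP position; "tool_rot": TCP orientation; "ft_force": force on the tool from outside, world axes, zero at the start; "moment": the same for the moment, N m; "grip_width": finger opening in m; "grip_force": force on a finger pad.
Only numpy, scipy, OpenCV 4.12 (cv2) and the standard library are available. Lean on these libraries where they do the work, as an engineer would, in place of code of your own. Each camera call takes 0.05 s, during which the arm holds its last target. There are 200 camera calls.

## Working session

There is one attempt and no reset: what is moved stays moved. The work goes in short steps, Python scripts to look and compute and a tool call to move; the robot and the scene stay as the last step left them, time stands still between calls to the robot, and variables do not carry over. Pictures are saved under pics/ and viewed, at most 10 in all, crops included, and the job is handed in when it is done.

```bash
ls; mkdir -p pics; python3 - <<'E'
from rig import robot
import cv2,json
for n in("scene","top"):
    c=robot.camera(n); cv2.imwrite(f"pics/{n}0.png",c["img"][:,:,::-1]); print(n,{k:c[k] for k in c if k!="img"})
o=robot.get_obs(); print(o["time"],o["position"],o["tool_rot"],o["ft_force"],robot.grip_depth)
E
```

```text
pics
rig.py
scene {'fx': 367.58945436108166, 'fy': 367.58945436108166, 'cx': 317.01478561414973, 'cy': 192.8808842459719, 'xyz': array([ 0.93567338, -0.35649196,  0.66047991]), 'attitude': array([ 0.85413504,  0.37014594, -0.14565186, -0.33500873])}
top {'fx': 427.86281726083996, 'fy': 427.86281726083996, 'cx': 324.8647350700697, 'cy': 198.58582146107554, 'xyz': array([ 0.44687877, -0.00315879,  0.82617726]), 'attitude': array([-0.70103488,  0.70693908, -0.06960614,  0.0627871 ])}
0.1 [0.27017673 0.56283641 0.22165195] [ 2.22007700e-01  9.75044392e-01 -9.32236403e-04 -3.82871984e-04] [ 1.18673595 -0.28870759 -0.61395543] 0.0187
```

View pics/top0.png

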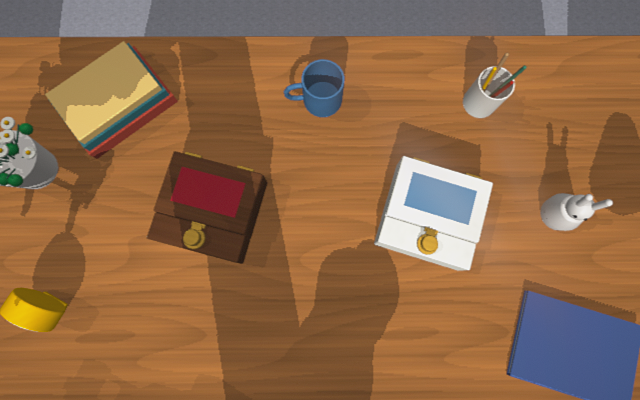

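View pics/scene0.png

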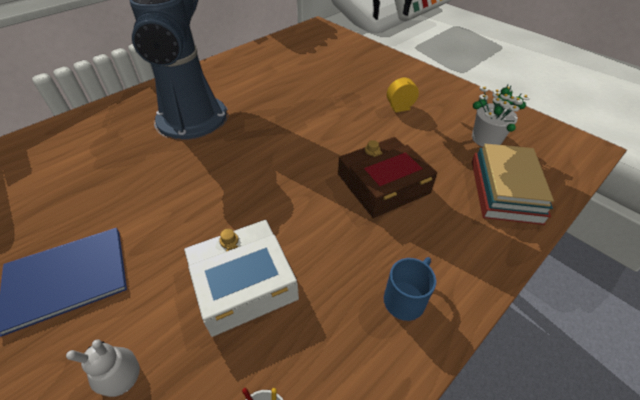

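The top view shows the walnut box with its button near (193,237) and brass hinges near (193,156) and (245,171). The scene view shows the button near (373,148) and hinges near (390,195) and (428,182). I'll triangulate these points.

```bash
cat > h.py <<'E'
import numpy as np,cv2
from scipy.spatial.transform import Rotation as R
def ray(c,p):
    d=R.from_quat(c["attitude"]).apply([(p[0]-c["cx"])/c["fx"],(p[1]-c["cy"])/c["fy"],1]); return np.array(c["xyz"]),d/np.linalg.norm(d)
def plane(c,p,z):
    o,d=ray(c,p); return o+d*(z-o[2])/d[2]
def tri(c1,p1,c2,p2):
    o1,d1=ray(c1,p1);o2,d2=ray(c2,p2)
    s=np.linalg.lstsq(np.c_[d1,-d2],o2-o1,rcond=None)[0]
    a,b=o1+s[0]*d1,o2+s[1]*d2; return (a+b)/2,np.linalg.norm(a-b)
def blobs(img,box,lo,hi,mn=5):
    x0,y0,x1,y1=box; m=cv2.inRange(cv2.cvtColor(img[y0:y1,x0:x1],cv2.COLOR_RGB2HSV),lo,hi)
    n,l,s,c=cv2.connectedComponentsWithStats(m)
    return [(c[i]+[x0,y0],s[i,:5]+[x0,y0,0,0,0]) for i in range(1,n) if s[i,4]>=mn]
E
python3 - <<'E'
from rig import robot
from h import *
t=robot.camera("top");s=robot.camera("scene")
for c,b in((t,(140,140,280,270)),(s,(330,130,445,220))):
    print("brass");[print(x[0].round(1),x[1]) for x in blobs(c["img"],b,(18,140,90),(32,255,255))]
    print("red");[print(x[0].round(1),x[1]) for x in blobs(c["img"],b,(170,180,60),(180,255,255),50)]
a=cv2.resize(t["img"][145:270,140:280,::-1],None,fx=4,fy=4,interpolation=2);b=cv2.resize(s["img"][130:220,330:445,::-1],None,fx=3,fy=3,interpolation=2)
o=np.zeros((600,800,3),np.uint8);o[:500,:560]=a;o[330:600,455:800]=b
cv2.imwrite("pics/c1.png",o)
E
```

```text
brass
[193.1 154.5] [185 152  17   6  44]
[245. 168.] [237 165  17   7  45]
[194.1 235.5] [183 221  23  28 436]
red
[207.7 191.6] [ 171  167   74   50 2310]
brass
[373.7 147.7] [366 141  15  15 124]
[425.8 180. ] [421 177  11   7  30]
[389.8 195.2] [385 192  11   7  33]
red
[392.5 168.7] [365 154  57  32 949]
```

View pics/c1.png

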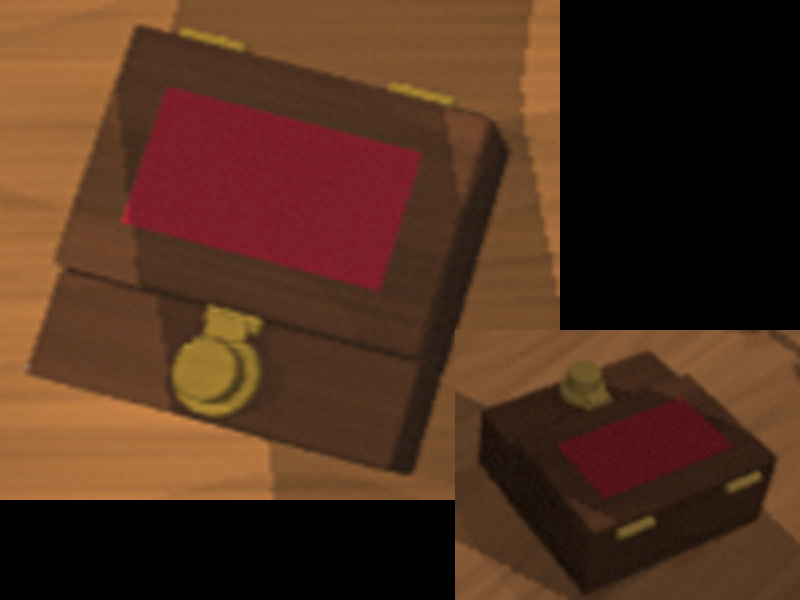

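The crop shows the button cap's top face centred at about (191.7,237.2) in the top view and (373.7,144.5) in the scene view. The red panel and both hinges are also clear.

```bash
python3 - <<'E'
from rig import robot
from h import *
t=robot.camera("top");s=robot.camera("scene")
P={"btn":((191.7,237.2),(373.7,144.5)),"red":((207.7,191.6),(392.5,168.7)),"hL":((193.1,154.5),(389.8,195.2)),"hL2":((193.1,154.5),(425.8,180)),"hR":((245,168),(389.8,195.2))}
g={}
for k,(a,b) in P.items():
    p,e=tri(t,a,s,b);g[k]=p;print(k,p.round(4),"gap",round(e,4))
b86=plane(t,(191.7,237.2),.086);s86=plane(s,(373.7,144.5),.086);r72=plane(t,P["red"][0],.072);rs=plane(s,P["red"][1],.072)
print(b86,s86,r72,rs)
hl,hr=[plane(t,p,.066) for p in((193.1,154.5),(245,168))]
print("hinges",hl,hr); d=hl-hr; yaw=np.arctan2(-d[0],d[1]);print("yaw",yaw)
x=np.array([np.cos(yaw),np.sin(yaw),0]);print("red-btn along x,y",(r72-b86)@x,(r72-b86)@np.array([-x[1],x[0],0]),"hinge dist",((hl+hr)/2-b86)@x)
o=robot.get_obs();M=R.from_quat(o["tool_rot"]).as_matrix();print(M.round(3),o["position"],o["time"],o["grip_width"],robot.get_obs().keys())
print("to btn in tool axes, above 0.1", M.T@(np.r_[b86[:2],.10]-o["position"]))
E
```

```text
btn [0.5214 0.2204 0.083 ] gap 0.0001
red [0.6027 0.1972 0.0736] gap 0.0037
hL [0.6527 0.1956 0.0483] gap 0.0904
hL2 [0.6742 0.2291 0.0668] gap 0.0028
hR [0.648  0.1331 0.0663] gap 0.0032
[0.52117024 0.21955475 0.086     ] [0.52355891 0.21736779 0.086     ] [0.60429797 0.19910647 0.072     ] [0.60096025 0.19677649 0.072     ]
hinges [0.67544549 0.23041101 0.066     ] [0.64916268 0.13445482 0.066     ]
yaw -0.2673471986648
red-btn along x,y 0.08557652771963235 0.0022383065109972964 hinge dist 0.1459266952704981
[[-0.901  0.433 -0.   ]
 [ 0.433  0.901 -0.001]
 [ 0.    -0.001 -1.   ]] [0.27040967 0.5631894  0.22220468] 0.3 0.08703208005643194 dict_keys(['time', 'q', 'joint_velocities', 'joint_torque', 'position', 'tool_rot', 'ft_force', 'moment', 'grip_force', 'grip_width'])
to btn in tool axes, above 0.1 [-0.37483046 -0.20110065  0.12231223]
```

The triangulated button is at (0.522, 0.219) and 0.083 high, against 0.086 in the text. The hinge distance is 0.146 against 0.143, so the measurements agree. I'll move above the button with the fingers shut and tool y parallel to the hinge.

jog_arm(deltas=[[-0.034,-0.018,0,0],[-0.034,-0.018,0,0],[-0.034,-0.018,0,0],[-0.034,-0.018,0,0],[-0.034,-0.018,0,0],[-0.034,-0.018,0,0],[-0.034,-0.018,0,0],[-0.034,-0.018,0,0],[-0.034,-0.018,0,0],[-0.034,-0.018,0,0],[-0.034,-0.018,0,0],[0,0,0.03,-0.09],[0,0,0.03,-0.09],[0,0,0.02,0],[0,0,0,0],[0,0,0,0]], jaw=0)

```text
time: 1.63
position: [0.5214, 0.2228, 0.1418]
tool_rot: [0.134, 0.991, -0.0, -0.001]
ft_force: [0.4, 0.7, 0.6]
grip_width: 0.0006
grip_force: 0.0
```

```bash
cat > s.py <<'E'
from rig import robot
from h import *
o=robot.get_obs();M=R.from_quat(o["tool_rot"]).as_matrix();p=np.array(o["position"])
B=np.array([.522,.219,.086]);x=np.array([.9645,-.264,0]);H=B+.143*x
print("t",round(o["time"],2),"tcp",p.round(4),"F",np.round(o["ft_force"],2),"w",round(o["grip_width"],3));print("tool y",M[:,1].round(3),"z",M[:,2].round(3))
print("to btn",(M.T@(B-p)).round(4),"to lid pt(50mm, .102)",(M.T@(np.r_[(H-.05*x)[:2],.102]-p)).round(4))
E
python3 s.py
```

```text
t 1.63 tcp [0.5214 0.2228 0.1418] F [0.44 0.7  0.61] w 0.001
tool y [ 0.265  0.964 -0.001] z [-0.003 -0.001 -1.   ]
to btn [-0.0017 -0.0034  0.0558] to lid pt(50mm, .102) [-0.0947 -0.0033  0.0396]
```

jog_arm(deltas=[[-0.002,-0.003,0.02,0],[0,0,0.02,0],[0,0,0.01,0],[0,0,0.004,0],[0,0,0.002,0],[0,0,0.002,0],[0,0,0.002,0],[0,0,0,0]])

```text
time: 2.3
position: [0.5238, 0.2199, 0.0834]
tool_rot: [0.133, 0.991, 0.0, 0.001]
ft_force: [-0.6, 0.2, 2.9]
grip_width: 0.0007
grip_force: 1.1
```

```bash
python3 s.py
```

```text
t 2.3 tcp [0.5238 0.2199 0.0834] F [-0.57  0.25  2.89] w 0.001
tool y [0.265 0.964 0.001] z [ 0.002  0.001 -1.   ]
to btn [ 0.0015 -0.0014 -0.0026] to lid pt(50mm, .102) [-0.0915 -0.0013 -0.0184]
```

jog_arm(deltas=[[0,0,0.002,0],[0,0,0.002,0],[0,0,0,0],[0,0,0,0],[0,0,0,0]])

```text
time: 2.72
position: [0.5238, 0.2199, 0.0803]
tool_rot: [0.134, 0.991, 0.001, 0.001]
ft_force: [-2.2, 0.2, 11.1]
grip_width: 0.0005
grip_force: 5.7
```

```bash
python3 s.py; python3 - <<'E'
from rig import robot
import cv2
cv2.imwrite("pics/s2.png",robot.camera("scene")["img"][:,:,::-1])
E
```

```text
t 2.72 tcp [0.5238 0.2199 0.0803] F [-2.2   0.16 11.11] w 0.0
tool y [0.265 0.964 0.001] z [ 0.002  0.001 -1.   ]
to btn [ 0.0015 -0.0014 -0.0057] to lid pt(50mm, .102) [-0.0915 -0.0013 -0.0215]
```

View pics/s2.png

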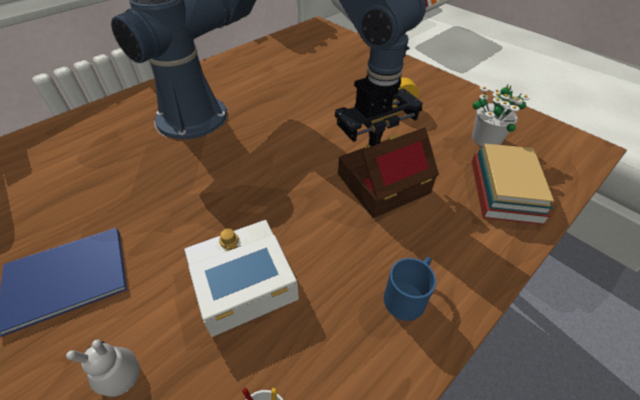

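The lid has popped up (around pixel (400,160)) and the white box is still shut. I'll lift off, move over the lid, and come down on it gently.

jog_arm(deltas=[[0,0,-0.02,0],[0,0,-0.04,0],[0,0,-0.04,0],[0,0,-0.04,0],[0,0,-0.01,0],[-0.031,0,0,0],[-0.031,0,0,0],[-0.03,-0.001,0,0],[0,0,0.01,0],[0,0,0.01,0],[0,0,0.008,0],[0,0,0.008,0],[0,0,0.006,0],[0,0,0.006,0],[0,0,0.006,0],[0,0,0.006,0]])

```text
time: 4.1
position: [0.6114, 0.1945, 0.1682]
tool_rot: [0.133, 0.991, 0.0, 0.0]
ft_force: [-0.6, 0.4, -0.4]
grip_width: 0.0005
grip_force: 0.0
```

```bash
python3 s.py
```

```text
t 4.1 tcp [0.6114 0.1945 0.1682] F [-0.55  0.44 -0.35] w 0.0
tool y [0.264 0.964 0.   ] z [ 0. -0. -1.]
to btn [ 0.0927 -0.      0.0822] to lid pt(50mm, .102) [-0.0003  0.      0.0662]
```

jog_arm(deltas=[[0,0,0.005,0],[0,0,0.005,0],[0,0,0.005,0],[0,0,0.005,0],[0,0,0.005,0],[0,0,0.005,0],[0,0,0.005,0],[0,0,0.004,0],[0,0,0.004,0],[0,0,0.004,0],[0,0,0.004,0],[0,0,0.003,0],[0,0,0.003,0],[0,0,0.003,0]])

```text
time: 5.27
position: [0.6117, 0.1942, 0.1084]
tool_rot: [0.134, 0.991, 0.0, 0.0]
ft_force: [-0.0, -0.3, -0.1]
grip_width: 0.0005
grip_force: 0.3
```

```bash
python3 s.py
```

```text
t 5.27 tcp [0.6117 0.1942 0.1084] F [-0.   -0.32 -0.15] w 0.001
tool y [0.265 0.964 0.   ] z [ 0.  0. -1.]
to btn [0.093  0.0001 0.0224] to lid pt(50mm, .102) [0.     0.0002 0.0064]
```

jog_arm(deltas=[[0,0,0.003,0],[0,0,0.002,0],[0,0,0.001,0],[0,0,0,0],[0,0,0,0],[0,0,0,0]])

```text
time: 5.77
position: [0.6118, 0.1942, 0.1028]
tool_rot: [0.133, 0.991, 0.0, 0.0]
ft_force: [0.5, -0.6, 0.7]
grip_width: 0.0008
grip_force: 0.3
```

```bash
python3 s.py
```

```text
t 5.77 tcp [0.6118 0.1942 0.1028] F [ 0.46 -0.63  0.75] w 0.001
tool y [0.265 0.964 0.   ] z [ 0. -0. -1.]
to btn [0.0931 0.0002 0.0167] to lid pt(50mm, .102) [0.0001 0.0002 0.0008]
```

jog_arm(deltas=[[0,0,0.001,0],[0,0,0,0],[0,0,0,0],[0,0,0,0],[0,0,0,0],[0,0,0,0],[0,0,0,0],[0,0,0,0],[0,0,0,0],[0,0,0,0],[0,0,0,0],[0,0,0,0],[0,0,0,0],[0,0,0,0],[0,0,0,0],[0,0,0,0],[0,0,0,0],[0,0,0,0]])

```text
time: 7.27
position: [0.6116, 0.1942, 0.1016]
tool_rot: [0.133, 0.991, -0.0, 0.0]
ft_force: [-0.4, -0.4, 0.5]
grip_width: 0.0007
grip_force: 0.3
```

```bash
python3 - <<'E'
from rig import robot
import cv2,numpy as np
f=[robot.camera("scene")["img"] for _ in range(12)]
print([int((np.abs(a[110:220,320:450].astype(int)-f[0][110:220,320:450])).max(2).__gt__(40).sum()) for a in f])
print(np.mean([robot.get_obs()["ft_force"]],0))
cv2.imwrite("pics/s3.png",cv2.resize(f[-1][90:230,300:460,::-1],None,fx=4,fy=4,interpolation=2))
E
```

```text
[0, 0, 0, 0, 0, 0, 0, 0, 0, 0, 0, 0]
[ 0.94931764 -0.40477498  0.9293653 ]
```

View pics/s3.png

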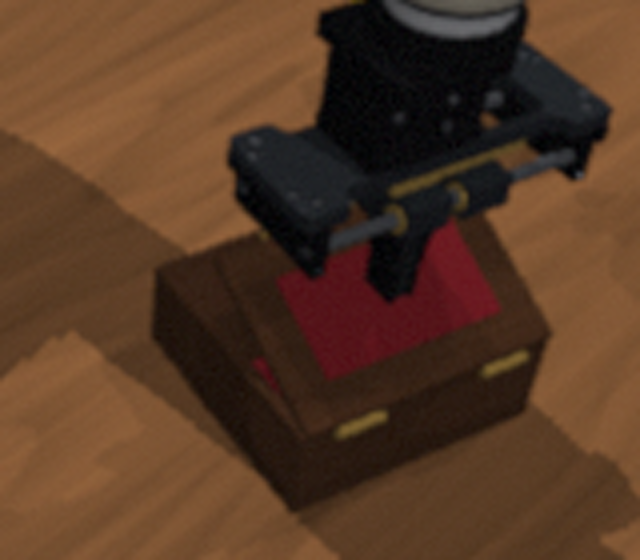

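The lid is still under the fingertip (near pixel (395,290) in the crop) and the frames don't change. Now I'll release it slowly.

jog_arm(deltas=[[0,0,-0.0003,0],[0,0,-0.0006,0],[0,0,-0.001,0],[0,0,-0.001,0],[0,0,-0.001,0],[0,0,-0.001,0],[0,0,-0.001,0],[0,0,-0.001,0],[0,0,-0.001,0],[0,0,-0.001,0],[0,0,-0.001,0],[0,0,-0.001,0],[0,0,-0.0005,0],[0,0,-0.0005,0],[0,0,-0.0005,0],[0,0,-0.0005,0],[0,0,-0.0005,0],[0,0,-0.0005,0],[0,0,-0.0005,0],[0,0,-0.0005,0]])

```text
time: 9.53
position: [0.6115, 0.1942, 0.1165]
tool_rot: [0.133, 0.991, -0.0, -0.0]
ft_force: [0.7, 0.0, -0.9]
grip_width: 0.0006
grip_force: 0.1
```

jog_arm(deltas=[[0,0,-0.0005,0],[0,0,-0.0005,0],[0,0,-0.0005,0],[0,0,-0.0005,0],[0,0,-0.0005,0],[0,0,-0.0005,0],[0,0,-0.0005,0],[0,0,-0.0005,0],[0,0,-0.0005,0],[0,0,-0.0005,0],[0,0,-0.0005,0],[0,0,-0.0005,0],[0,0,-0.0005,0],[0,0,-0.0005,0],[0,0,-0.0005,0],[0,0,-0.0005,0],[0,0,-0.0005,0],[0,0,-0.0005,0],[0,0,-0.0005,0],[0,0,-0.0005,0]])

```text
time: 11.2
position: [0.6115, 0.1942, 0.1265]
tool_rot: [0.134, 0.991, -0.0, -0.0]
ft_force: [0.0, 0.1, 0.2]
grip_width: 0.0004
grip_force: 0.0
```

```bash
python3 - <<'E'
from rig import robot
import cv2
cv2.imwrite("pics/s4.png",cv2.resize(robot.camera("scene")["img"][90:230,300:460,::-1],None,fx=4,fy=4,interpolation=2))
E
```

```text
(no output)
```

View pics/s4.png

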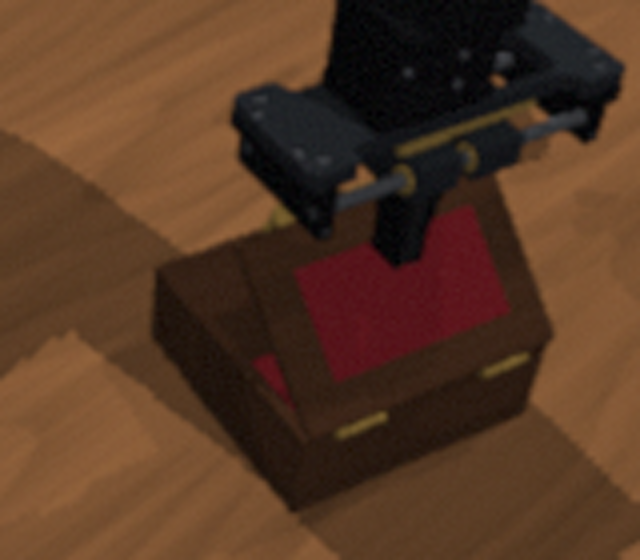

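The lid has risen with the tip, and contact now looks nearly lost. I'll keep rising slowly and check whether the lid still follows.

```bash
cat > m.py <<'E'
from rig import robot
from h import *
for i in range(5):
    c=robot.camera("scene")["img"]; r=max(blobs(c,(355,130,440,200),(165,150,40),(180,255,255),50),key=lambda b:b[1][4]); print(r[0].round(2),r[1])
E
python3 m.py
```

```text
[399.89 163.46] [ 374  142   53   43 1244]
[399.92 163.43] [ 374  142   53   43 1254]
[399.85 163.49] [ 374  142   53   43 1251]
[399.9  163.44] [ 374  142   53   43 1249]
[399.99 163.47] [ 374  142   53   43 1252]
```

jog_arm(deltas=[[0,0,-0.0005,0],[0,0,-0.0005,0],[0,0,-0.0005,0],[0,0,-0.0005,0],[0,0,-0.0005,0],[0,0,-0.0005,0],[0,0,-0.0005,0],[0,0,-0.0005,0],[0,0,-0.0005,0],[0,0,-0.0005,0],[0,0,-0.0005,0],[0,0,-0.0005,0],[0,0,-0.0005,0],[0,0,-0.0005,0],[0,0,-0.0005,0],[0,0,-0.0005,0],[0,0,-0.0005,0],[0,0,-0.0005,0],[0,0,-0.0005,0],[0,0,-0.0005,0]])

```text
time: 13.17
position: [0.6116, 0.1942, 0.1365]
tool_rot: [0.134, 0.991, 0.0, 0.0]
ft_force: [-0.4, -0.5, -0.4]
grip_width: 0.0004
grip_force: 0.0
```

```bash
python3 m.py
```

```text
[400.59 163.09] [ 375  142   52   43 1295]
[400.62 163.14] [ 375  142   52   43 1298]
[400.56 163.17] [ 375  142   53   43 1295]
[400.62 163.11] [ 375  142   52   43 1290]
[400.68 163.07] [ 375  142   52   43 1293]
```

The lid has stopped following the tip, so it is free. I'll retreat straight up.

jog_arm(deltas=[[0,0,-0.001,0],[0,0,-0.002,0],[0,0,-0.004,0],[0,0,-0.008,0],[0,0,-0.015,0],[0,0,-0.02,0],[0,0,-0.02,0],[0,0,-0.02,0],[0,0,-0.02,0],[0,0,-0.01,0],[0,0,0,0],[0,0,0,0],[0,0,0,0],[0,0,0,0],[0,0,0,0],[0,0,0,0]])

```text
time: 14.75
position: [0.6111, 0.1941, 0.2553]
tool_rot: [0.134, 0.991, -0.0, -0.001]
ft_force: [-0.9, -0.6, 0.2]
grip_width: 0.0004
grip_force: 0.0
```

```bash
python3 m.py
```

```text
[400.66 162.66] [ 375  142   52   43 1331]
[400.68 162.65] [ 375  142   52   43 1341]
[400.61 162.6 ] [ 375  142   53   43 1339]
[400.67 162.63] [ 375  142   52   43 1336]
[400.64 162.58] [ 375  142   52   43 1338]
```

jog_arm(deltas=[[0,0,0,0],[0,0,0,0],[0,0,0,0],[0,0,0,0],[0,0,0,0]])

```text
time: 15.42
position: [0.6116, 0.1942, 0.2565]
tool_rot: [0.134, 0.991, 0.0, 0.0]
ft_force: [0.4, -0.4, -0.0]
grip_width: 0.0003
grip_force: 0.0
```

```bash
python3 m.py; python3 - <<'E'
from rig import robot
import cv2
cv2.imwrite("pics/s5.png",robot.camera("scene")["img"][:,:,::-1])
E
```

```text
[400.65 162.65] [ 375  142   52   43 1336]
[400.67 162.71] [ 375  142   52   43 1339]
[400.6  162.72] [ 375  142   52   43 1333]
[400.62 162.68] [ 375  142   52   43 1339]
[400.57 162.65] [ 375  142   52   43 1334]
```

View pics/s5.png

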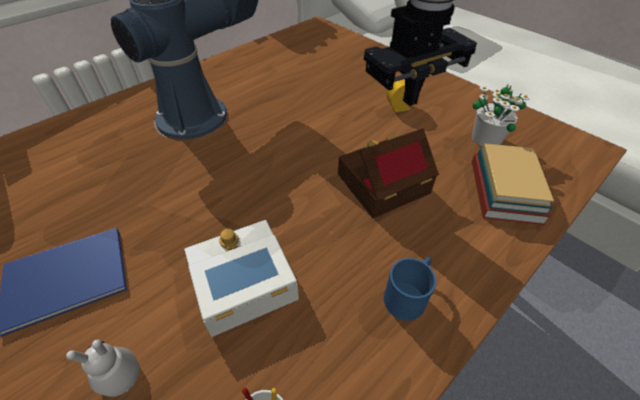

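The walnut lid stands open and still (panel centroid steady at (400.6,162.7)), the gripper is clear above it, and the white box at (242,275) is shut.

```bash
python3 -c "from rig import robot; print(robot.hand_in())"
```

```text
the job is handed in; nothing more can be done
None
```

I handed the job in at about 16 s: the walnut lid stood open and still, the gripper was clear of it, and the white box was still shut.

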